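Prop the camshaft with a V-block on the screw jack

ROBOT

A 6-joint arm with a two-finger parallel gripper is mounted at the origin on the work surface. World frame = base frame: x ahead of the robot, y to its left, z up, the work surface at z = 0. Lengths are in m, angles in rad, forces in N, time in s.
With the tool pointing down it reaches from about 0.35 to 0.975 m from the base axis. Payload 4.9 kg.
Tool frame: the origin (TCP) lies between the finger pads; the fingertips stand 14 mm ahead of it and the grasp point (between the pads) lies 5 mm behind it (manip.finger_overhang is the distance from the TCP to the fingertips, in m); z points along the fingers, y is the line along which they close (so a half turn about z gives the same grasp; the last joint's range is limited). The gripper opens to 85 mm and grips with 20 to 120 N. Pads are 22 mm wide; open, the fingers measure 114 mm over their backs; the gripper's body (76 mm by 85 mm) begins 54 mm behind the grasp point. The pads swing forward as they close: fully open they stand 13 mm farther back than shut.
Start: joints at [1.065, 0.053, 1.613, -0, 1.476, -0.119], TCP at [0.236, 0.579, 0.214] pointing down, gripper open.
Joint ranges: [-3.01, 3.01], [-1.01, 2.22], [0.06, 2.58], [-1.02, 4.17], [0.09, 2.62], [-3.14, 3.14]. Speed limits (rad/s): [2.57, 2.57, 3.14, 3.14, 3.14, 3.14].

INTERFACE

Orientations are given as a unit quaternion [w, x, y, z].
In Python, from plant import manip, grab_frame gives the robot as it stands.
- The arm moves only by the tool servo_tool, never from a script. Its argument "deltas" is a list that holds one entry, the list of rows, each a list of 5 numbers: the opening in per cent of the stroke, from 0 (shut) to 100 (fully open), then the shift along the world's x, y, z in m, then the turn about the world's z in degrees. A call has exactly 8 rows; each row shifts and turns the commanded pose from where the row before left it; what a row does not reach is not made up. A row lasts 1/10 s, in which the tool goes at most 50 mm and 8.59 degrees, less where a joint would pass 70% of its speed; a pose out of reach is approached as far as the arm can. A call is refused whole if a number of a shift passes 0.05 or a number of a turn 8.59, either way. A call with a gripper value outside its range is refused whole. The fingers move at their own pace and stop on an object; the grip force is fixed at half the most. Time passes only in rows, so rows that do not move let the fingers close, or fill a call up. It gives the time, the measured TCP pose, the force, the opening and the grip force at its end, in the units of the state.
- manip.state(): the state, without advancing time (a new reading comes with each control period).
- grab_frame(name): name is "side" or "top"; returns a dict with "pixels" (384x512x3 uint8, red, green, blue), "z_map" (384x512 float32, m along the optical axis (not along the pixel's ray), 0 where there is no reading), "fx", "fy", "cx", "cy" (pixels), "dist" ([k1, k2, p1, p2, k3] as OpenCV has them; the pictures are not rectified), "rvec" (rotation vector, rad) and "tvec" (3), from world to camera coordinates, as OpenCV has them. Camera axes: x right, y down, z forward; pixel columns grow to the right and rows downward; lengths in m; the calibration is good to about 2 mm. A picture is of the moment at which its call begins.
- manip.job_done(): hands the job in; it is judged then, once.
The state is a dict: "time": time; "joint_pos": joint angles; "joint_vel": joint speeds; "joint_efforts": joint torques, N m; "tool_pos": TCP position; "tool_rot": TCP orientation; "contact_force": force on the tool from outside, world axes, zero at the start; "ft_torque": the same for the moment, N m; "gripper_width": opening from 0.0 (shut) to 1.0 (fully open); "grasp_force": force on a finger pad.
Only numpy, scipy, OpenCV 4.12 (cv2) and the standard library are available. Lean on these libraries where they do the work, as an engineer would, in place of code of your own. Each camera call takes 0.05 s, during which the arm holds its last target. There are 200 camera calls.

TASK

Set the larger steel V-block gently on the jack's platform, groove up, centred beneath the free end of the camshaft and in line with it, so that about half of its length lies under the shaft. Let go of the block, then turn the jack's knob clockwise to raise the platform until the groove just touches the shaft, without lifting the shaft more than about 3 mm. Leave everything else on the bench where it is.

Things in the scene. Friction and masses are not known exactly. Their poses are not given: they have to be found in the camera images.
- vblock_mid (a point): Centre (half-way up) of the loose larger V-block: plain steel, 70 mm long (own x, along the groove), 40 mm wide (y), 36 mm high, standing on the bench, groove up. It is the same end for end. About 0.4 kg (varies). It starts in any of three places, shared with the plain block and the small V-block
- plain_block: Bystander: loose plain steel block 70 x 40 x 36 mm without a groove; origin at the centre of its underside
- small_vblock: Bystander: loose smaller steel V-block 50 x 28 x 26 mm; origin at the centre of its underside
- jack: Fixed grey screw jack; origin under the middle of its platform, at bench level. Own x points from the knob side (-x) towards the camshaft holder. Base 160 x 110 x 12 mm (x -100 to +60), low gear nose up to 33 mm high at x -96 to -54, body 80 x 80 mm up to 48 mm high, inclined knob in front
- platform_top (a point): Centre of the top of the jack's flat steel platform (110 mm along the jack's x, 100 mm along its y, 8 mm thick); about 85 to 91 mm above the bench at the start. It moves only up and down
- platform: The jack's platform; its origin is the same point as point platform_top
- knob_grip (a point): Centre of the jack's round black ribbed knob, 40 mm diameter, 24 mm long, 110 mm in front of the jack's origin, 62 mm above the bench. Its axis leans 35 degrees from vertical towards the jack's -x side, away from the platform: take it along that axis, fingers pointing down and towards the jack's +x. This point does not turn with the knob
- knob (a joint): Knob angle in rad. Clockwise, seen from outside along its axis, is positive and raises the platform by 7.0 mm per rad (44 mm a turn), up to 45 mm above its lowest, when the platform top is 85 mm above the bench. Friction 0.2 N m: it stays where it is left
- shaft_tip (a point): Centre of the free end face of the camshaft, on its axis, 150 to 158 mm above the bench, over the jack's platform. x runs along the shaft from this end towards the holder, y sideways, z up. From this end: a plain journal 30 mm in diameter and 30 mm long, then thinner core and cam lobes (up to 20 mm from the axis). The block's centre belongs straight below this point
- camshaft (a joint): Tilt of the steel camshaft about the pivot in its holder, 250 mm behind its free end: 0 at rest on its stop (level, cannot droop), growing as the free end is lifted (0.01 rad = 2.5 mm). About 0.9 kg; falls back by its weight. At the start it is 16 to 30 mm above where it would sit in the groove of the block on the platform: the block can be slid in from the front
- vblock: The same larger V-block as a body; origin at the centre of its underside. Its 90 degree groove runs the whole length in the middle of the top, 28 mm wide at the top, 14 mm deep. A 30 mm journal seated in the groove has its axis 43.2 mm above the block's underside
- oil_can: Bystander: orange oil can, 68 mm diameter, 150 mm high, close beside the jack; origin at the centre of its foot
- oil_bottle: Bystander: green oil bottle, 72 mm diameter, 210 mm high; origin at the centre of its foot
- socket: Bystander: steel socket, 28 mm diameter, 32 mm high; origin at the centre of its foot
- cam_cap: Bystander: small aluminium bearing cap, 22 x 42 x 22 mm; origin at the centre of its underside
- spanner: Bystander: steel spanner 170 mm long, lying flat; origin at the middle of its underside
- valve: Bystander: steel engine valve standing on its head, head diameter 32 mm, 95 mm high; origin at the centre of its head
Mind the look-alikes: they are no part of the job. Leave any pink look-alike of the jack alone. What is shaped like the vblock but blue or pink is not meant.

How it is judged:
By the outcome, as a careful person would: the job done as asked, in the order asked, and still so for the second after the job is handed in, with the robot touching nothing.
It also fails if it takes over 72 s, if anything falls off the work surface, if the arm or the gripper's body presses on something with over 40 N, if the wrist force passes 120 N, or if a joint passes its speed limit or range.

## Working session

There is one attempt and no reset: what is moved stays moved. The work goes in short steps, Python scripts to look and compute and a tool call to move; the robot and the scene stay as the last step left them, time stands still between calls to the robot, and variables do not carry over. Pictures are saved under pics/ and viewed, at most 10 in all, crops included, and the job is handed in when it is done.

Besides the shell and the picture viewer there is one more tool, called after "Request:" by a JSON object that holds its "api" and its "payload". servo_tool: Moves the arm, as the interface text tells. Its arguments: {"type":"object","properties":{"deltas":{"type":"array"}},"required":["deltas"]}

```bash
mkdir -p pics; ls; python3 - <<'E'
from plant import manip, grab_frame
import cv2,numpy as np
for n in("side","top"):
    f=grab_frame(n); np.savez(f"{n}0.npz",**f)
    cv2.imwrite(f"pics/{n}0.png",cv2.resize(f["pixels"][...,::-1],(800,600)))
    R=cv2.Rodrigues(np.array(f["rvec"],float))[0]; print(n,f["fx"],f["cx"],f["cy"],f["dist"],-R.T@np.array(f["tvec"]),R[2])
print(manip.state())
E
```

```text
pics
side 395.218336142343 253.85327197038882 192.56955973229003 [-0.0972729  0.         0.         0.         0.       ] [0.44908902 0.77943152 0.88005109] [ 0.06100787 -0.69188193 -0.71942855]
top 458.56167093975694 247.01280555888525 187.75459035483564 [-0.15806272  0.          0.          0.          0.        ] [0.26891433 0.0642821  1.29098021] [ 0.19260897 -0.00498377 -0.98126293]
{'time': 0.1, 'joint_pos': array([ 1.06499792e+00,  5.33048826e-02,  1.61420903e+00,  1.22963586e-05,
        1.47602682e+00, -1.19036210e-01]), 'joint_vel': array([ 0.00030445, -0.00124728, -0.00332891,  0.00032649, -0.0001566 ,
        0.00073176]), 'joint_efforts': array([-1.73879348e-04, -3.94906855e+01, -3.71361673e+01, -8.92361231e-05,
        3.90304936e-03, -6.75008081e-06]), 'tool_pos': array([0.23545622, 0.57827534, 0.21274604]), 'tool_rot': array([-3.05204295e-04,  1.92178548e-01,  9.81359494e-01, -9.25008204e-04]), 'contact_force': array([-0.43076348, -0.3896173 ,  0.49504996]), 'ft_torque': array([0.03528506, 0.04707149, 0.03941639]), 'grasp_force': 0.0, 'gripper_width': 1.0009305915499709}
```

View pics/top0.png

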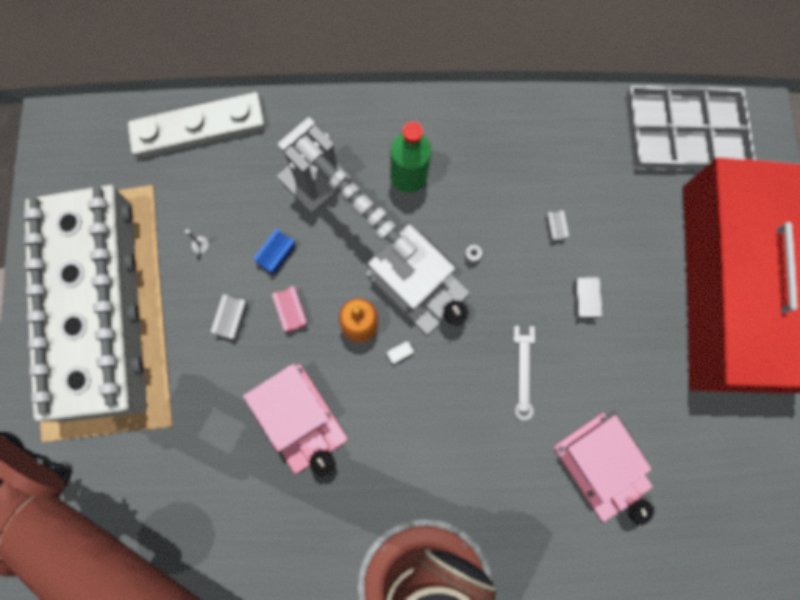

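View pics/side0.png

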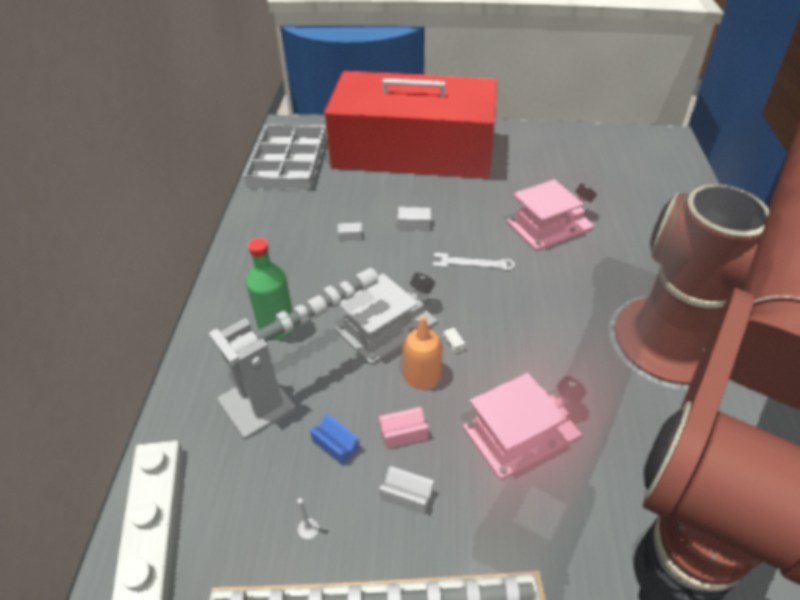

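Candidates for the block in the 800x600 top view:
- (228,317): grey, grooved, large
- (274,252): blue V-block
- (290,310): pink V-block
- (558,226): small grey block
- (589,298): plain grey block

I choose (228,317), which is also at (407,488) in the side view. The real jack is grey at (412,265) with its knob at (455,312), and the other two jacks are pink.

```bash
cat > h.py <<'E'
import numpy as np,cv2
from plant import manip, grab_frame
def K(f): return np.array([[f["fx"],0,f["cx"]],[0,f["fy"],f["cy"]],[0,0,1.]])
def cloud(f):
    h,w=f["z_map"].shape; u,v=np.meshgrid(np.arange(w,dtype=float),np.arange(h,dtype=float))
    p=cv2.undistortPoints(np.stack([u,v],-1).reshape(-1,1,2),K(f),np.array(f["dist"],float)).reshape(h,w,2)
    c=np.dstack([p,np.ones((h,w))])*f["z_map"][...,None]
    R=cv2.Rodrigues(np.array(f["rvec"],float))[0]
    return (c-np.array(f["tvec"]).ravel())@R
def px(f,P):
    return cv2.projectPoints(np.array(P,float).reshape(-1,1,3),np.array(f["rvec"],float),np.array(f["tvec"],float),K(f),np.array(f["dist"],float))[0].reshape(-1,2)
def rect(m,X):
    pts=X[m][:,:2].astype(np.float32)*1000
    return cv2.minAreaRect(pts),len(pts)
E
python3 - <<'E'
from h import *
for n in("top","side"):
    f=dict(np.load(n+"0.npz")); X=cloud(f); h=cv2.cvtColor(f["pixels"],cv2.COLOR_RGB2HSV)
    def comp(m,c):
        k,l,s,_=cv2.connectedComponentsWithStats(m.astype(np.uint8)); return l==l[c[1],c[0]]
    c=dict(top=(141,205),side=(265,305))[n]
    u,v=c; w=np.zeros(X.shape[:2],bool); w[v-25:v+25,u-30:u+30]=1
    for lo,hi in((.012,.05),(.030,.042)):
        m=w&(X[...,2]>lo)&(X[...,2]<hi)&(h[...,1]<60); print(n,"block",lo,rect(m,X),X[m].mean(0))
    print(n,"bench z",np.median(X[200:300,150:350,2]))
    # platform
    c=dict(top=(264,170),side=(243,197))[n]; u,v=c; w[:]=0; w[v-50:v+50,u-60:u+60]=1
    m=w&(abs(X[...,2]-.088)<.007)&(h[...,1]<60); print(n,"plat",rect(m,X),np.median(X[m][:,2]))
    # shaft : z>.125
    m=w&(X[...,2]>.13)&(X[...,2]<.19)&(h[...,1]<60); 
    q=X[m]; print(n,"shaft",len(q),rect(m,X),q[:,2].max())
    k=h[...,2]<50; m=w&k&(X[...,2]>.04)&(X[...,2]<.1); print(n,"knob",m.sum(),X[m].mean(0),X[m].min(0),X[m].max(0))
f=dict(np.load("top0.npz"));g=dict(np.load("side0.npz"))
a=cv2.resize(f["pixels"][170:240,110:205],(540,400),interpolation=2);b=cv2.resize(f["pixels"][70:215,175:305],(540,600),interpolation=2)
b=cv2.resize(f["pixels"][130:220,225:315],(400,400),interpolation=2)
c=cv2.resize(g["pixels"][290:335,230:290],(400,300),interpolation=2);d=cv2.resize(g["pixels"][165:235,205:295],(400,300),interpolation=2)
o=np.zeros((600,800,3),np.uint8);o[:300,:400]=cv2.resize(a,(400,300));o[:300,400:]=cv2.resize(b,(400,300));o[300:,:400]=c;o[300:,400:]=d
cv2.imwrite("pics/crop.png",o[...,::-1])
E
```

```text
top block 0.012 (((480.5293884277344, 342.57598876953125), (42.15657424926758, 70.92374420166016), 73.18242645263672), 406) [0.48010658 0.34094746 0.03060277]
top block 0.03 (((480.4410095214844, 342.7251281738281), (41.796302795410156, 69.72440338134766), 73.8118896484375), 231) [0.48095887 0.34233523 0.03501098]
top bench z 0.0009681780883091284
top plat (((536.1665649414062, -3.1075286865234375), (164.38307189941406, 98.6810302734375), 43.676631927490234), 1273) 0.08604422031062792
top shaft 650 (((619.739990234375, 73.50305938720703), (171.4665069580078, 35.04773712158203), 41.611576080322266), 650) 0.1754248166659295
top knob 122 [ 0.46937428 -0.05957422  0.07226364] [ 0.45354707 -0.0798708   0.05806736] [ 0.4875558  -0.04093612  0.08475703]
side block 0.012 (((499.32373046875, 326.325439453125), (67.92912292480469, 134.23678588867188), 45.37409973144531), 631) [0.48054562 0.34657171 0.02849668]
side block 0.03 (((480.6111145019531, 344.29351806640625), (43.28782272338867, 71.41468811035156), 72.7091293334961), 299) [0.48047457 0.34412785 0.0338307 ]
side bench z 0.0005540222800250709
side plat (((582.4613037109375, 25.13909912109375), (241.31790161132812, 132.52383422851562), 18.152971267700195), 954) 0.08480383310881834
side shaft 709 (((623.9580688476562, 79.73873901367188), (182.3704376220703, 38.229400634765625), 40.994590759277344), 709) 0.1717079977867902<stdin>:17: RuntimeWarning: Mean of empty slice.
  ret = um.true_divide(
Traceback (most recent call last):
ValueError: zero-size array to reduction operation minimum which has no identity
```

```bash
python3 - <<'E'
from h import *
d=np.array([np.cos(np.radians(42)),np.sin(np.radians(42))])
for n in("top","side"):
    f=dict(np.load(n+"0.npz")); X=cloud(f); h=cv2.cvtColor(f["pixels"],cv2.COLOR_RGB2HSV)
    c=dict(top=(264,170),side=(243,197))[n]; u,v=c; w=np.zeros(X.shape[:2],bool); w[v-50:v+50,u-60:u+60]=1
    m=(w&(abs(X[...,2]-.087)<.006)&(h[...,1]<60)).astype(np.uint8)
    k,l,s,_=cv2.connectedComponentsWithStats(cv2.erode(m,np.ones((3,3))))
    for i in range(1,k):
        if s[i,4]>60: print(n,"plat",rect(l==i,X),np.median(X[l==i][:,2]))
    m=w&(X[...,2]>.13)&(X[...,2]<.19)&(h[...,1]<60); q=X[m]
    s=q[:,:2]@d; t=q[:,:2]@[-d[1],d[0]]
    e=np.linspace(s.min(),s.max(),18)
    for a,b in zip(e[:-1],e[1:]):
        g=(s>=a)&(s<b)
        if g.sum()>3:print(n,"s %.3f t %.4f..%.4f zmax %.4f"%(a,t[g].min(),t[g].max(),np.percentile(q[g,2],95)))
    m=w&(h[...,2]<60)&(X[...,2]>.035)&(X[...,2]<.1); print(n,"knob",m.sum(), X[m].mean(0) if m.any() else 0)
f=dict(np.load("top0.npz"));g=dict(np.load("side0.npz"))
P=[f["pixels"][170:240,100:200],f["pixels"][130:220,225:345],g["pixels"][285:345,220:300],g["pixels"][160:240,195:302]]
P=[cv2.resize(p,(400,300),interpolation=2) for p in P]
cv2.imwrite("pics/crop.png",np.vstack([np.hstack(P[:2]),np.hstack(P[2:])])[...,::-1])
E
```

```text
top plat (((553.7900390625, 14.1175537109375), (102.12153625488281, 90.5955810546875), 43.04758071899414), 811) 0.08610674030681398
top s 0.424 t -0.3723..-0.3464 zmax 0.1673
top s 0.434 t -0.3707..-0.3457 zmax 0.1694
top s 0.444 t -0.3739..-0.3455 zmax 0.1696
top s 0.454 t -0.3749..-0.3499 zmax 0.1645
top s 0.464 t -0.3692..-0.3497 zmax 0.1649
top s 0.474 t -0.3745..-0.3425 zmax 0.1694
top s 0.485 t -0.3742..-0.3424 zmax 0.1696
top s 0.495 t -0.3775..-0.3457 zmax 0.1678
top s 0.505 t -0.3775..-0.3452 zmax 0.1695
top s 0.515 t -0.3712..-0.3499 zmax 0.1678
top s 0.525 t -0.3748..-0.3460 zmax 0.1697
top s 0.535 t -0.3741..-0.3469 zmax 0.1688
top s 0.545 t -0.3742..-0.3466 zmax 0.1688
top s 0.555 t -0.3705..-0.3466 zmax 0.1690
top s 0.565 t -0.3753..-0.3461 zmax 0.1714
top s 0.575 t -0.3584..-0.3458 zmax 0.1689
top s 0.585 t -0.3520..-0.3436 zmax 0.1616
top knob 147 [ 0.46985413 -0.06002486  0.07130811]
side plat (((551.0560913085938, 22.191932678222656), (104.38299560546875, 88.73564147949219), 42.00816345214844), 733) 0.08490313500545056
side s 0.426 t -0.3674..-0.3432 zmax 0.1661
side s 0.437 t -0.3697..-0.3430 zmax 0.1659
side s 0.447 t -0.3717..-0.3415 zmax 0.1665
side s 0.458 t -0.3679..-0.3464 zmax 0.1625
side s 0.469 t -0.3634..-0.3408 zmax 0.1656
side s 0.480 t -0.3670..-0.3386 zmax 0.1669
side s 0.490 t -0.3729..-0.3404 zmax 0.1656
side s 0.501 t -0.3705..-0.3432 zmax 0.1662
side s 0.512 t -0.3774..-0.3416 zmax 0.1664
side s 0.523 t -0.3678..-0.3441 zmax 0.1639
side s 0.533 t -0.3680..-0.3426 zmax 0.1663
side s 0.544 t -0.3741..-0.3428 zmax 0.1659
side s 0.555 t -0.3630..-0.3468 zmax 0.1623
side s 0.566 t -0.3676..-0.3425 zmax 0.1707
side s 0.576 t -0.3659..-0.3444 zmax 0.1670
side s 0.587 t -0.3632..-0.3409 zmax 0.1678
side s 0.598 t -0.3546..-0.3414 zmax 0.1649
side knob 0 0
```

View pics/crop.png

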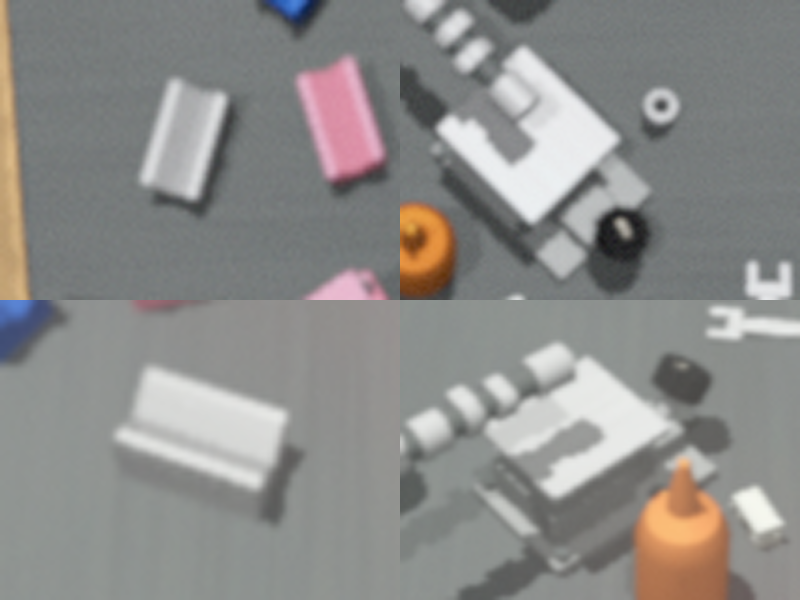

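The crop shows the grey grooved block as chosen, at top view (228,317). The shaft lies over the grey jack's centreline. Next I check clearances before moving.

```bash
python3 - <<'E'
from h import *
f=dict(np.load("top0.npz")); X=cloud(f); h=cv2.cvtColor(f["pixels"],cv2.COLOR_RGB2HSV)
def ext(nm,m): q=X[m]; print(nm,len(q),np.percentile(q,3,axis=0).round(3),np.percentile(q,97,axis=0).round(3))
w=np.zeros(X.shape[:2],bool); w[175:220,165:205]=1
ext("pinkV",w&(h[...,1]>60)&(X[...,2]>.02))
w[:]=0; w[185:225,210:250]=1
ext("can",w&(h[...,0]<20)&(h[...,1]>150)&(X[...,2]>.03))
w[:]=0; w[110:290,10:110]=1
ext("engine",w&(X[...,2]>.03)&(X[...,2]<.19))
m=w&(X[...,2]>.06)&(X[...,2]<.3); print(X[m][:,2].max(),X[m][:,1].min())
E
```

```text
pinkV 279 [0.459 0.209 0.022] [0.523 0.251 0.038]
can 487 [0.435 0.08  0.047] [0.49  0.133 0.141]
engine 10006 [0.309 0.499 0.052] [0.683 0.673 0.143]
0.14934835218162687 0.48621546087463174
```

Request:
{"api": "servo_tool", "payload": {"deltas": [[[65,0.032,-0.03,0.0,0.7],[65,0.032,-0.03,0.0,0.7],[65,0.032,-0.03,0.0,0.7],[65,0.032,-0.03,0.0,0.7],[65,0.032,-0.03,0.0,0.7],[65,0.032,-0.03,0.0,0.7],[65,0.032,-0.03,0.0,0.6],[65,0.032,-0.0295,0.0,0.6]]]}}

```text
time: 0.9
tool_pos: [0.4926, 0.3377, 0.2134]
tool_rot: [-0.0, 0.146, 0.989, -0.0]
contact_force: [0.3, 0.6, -0.2]
gripper_width: 0.649
grasp_force: 0.0
```

Request:
{"api": "servo_tool", "payload": {"deltas": [[[65,0,0.0015,-0.04,0],[65,0,0,-0.04,0],[65,0,0,-0.04,0],[65,0,0,-0.035,0],[65,0,0,-0.02,0],[65,0,0,-0.01,0],[65,0,0,-0.007,0],[65,0,0,0,0]]]}}

```text
time: 1.7
tool_pos: [0.4917, 0.3408, 0.0217]
tool_rot: [-0.0, 0.146, 0.989, -0.0]
contact_force: [-0.1, -0.5, 1.1]
gripper_width: 0.649
grasp_force: 0.0
```

Request:
{"api": "servo_tool", "payload": {"deltas": [[[20,0,0,0,0],[20,0,0,0,0],[20,0,0,0,0],[20,0,0,0,0],[20,0,0,0,0],[20,0,0,0,0],[20,0,0,0,0],[20,0,0,0,0]]]}}

```text
time: 2.5
tool_pos: [0.4917, 0.3408, 0.0218]
tool_rot: [-0.0, 0.146, 0.989, -0.0]
contact_force: [-1.0, -0.2, -0.5]
gripper_width: 0.201
grasp_force: 0.0
```

```bash
python3 - <<'E'
from h import *
o=[]
for n in("top","side"):
    f=grab_frame(n);np.savez(n+"1.npz",**f)
    u,v=px(f,[[.49,.34,.02]])[0].astype(int); print(n,u,v)
    v0=max(0,min(v-60,264));u0=max(0,min(u-60,392))
    o.append(cv2.resize(f["pixels"][v0:v0+120,u0:u0+120],(400,400),interpolation=2))
cv2.imwrite("pics/g1.png",np.hstack(o)[...,::-1])
E
```

```text
top 147 199
side 255 311
```

View pics/g1.png

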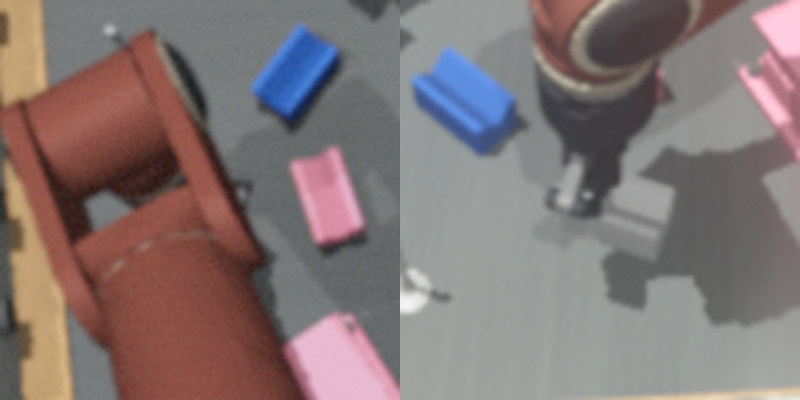

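The side view shows the shut fingers at crop (575,190), just off the block's +x end; the block is at (640,215). The grip missed, so I re-measure.

```bash
python3 - <<'E'
from h import *
for i in "01":
    f=dict(np.load(f"side{i}.npz")); X=cloud(f); h=cv2.cvtColor(f["pixels"],cv2.COLOR_RGB2HSV)
    w=np.zeros(X.shape[:2],bool); w[270:345,225:300]=1
    for lo,hi in((.008,.06),(.026,.042)):
        m=w&(X[...,2]>lo)&(X[...,2]<hi)&(h[...,1]<60)&(h[...,2]>70); 
        k,l,s,_=cv2.connectedComponentsWithStats(cv2.morphologyEx(m.astype(np.uint8),cv2.MORPH_OPEN,np.ones((3,3))))
        j=1+np.argmax(s[1:,4]); print(i,rect(l==j,X))
    # print height map row grid
    q=X[285:340:3,235:300:3]; 
    if i=="1":
        m=w&(X[...,2]>.008)&(X[...,2]<.09); p=X[m]
        for x in np.arange(.42,.54,.01):
            print("%.2f"%x,[ "%3d"%(1000*p[(abs(p[:,0]-x)<.005)&(abs(p[:,1]-y)<.005)][:,2].max()) if ((abs(p[:,0]-x)<.005)&(abs(p[:,1]-y)<.005)).any() else "  ." for y in np.arange(.28,.41,.01)])
E
```

```text
0 (((480.81317138671875, 344.4410705566406), (43.68967056274414, 72.07757568359375), 72.7091293334961), 651)
0 (((476.7007751464844, 332.1383361816406), (17.75154685974121, 69.9659652709961), 72.7091293334961), 208)
1 (((474.97509765625, 347.85211181640625), (45.70779037475586, 58.191715240478516), 73.47348022460938), 430)
1 (((461.58294677734375, 336.9323425292969), (16.958627700805664, 38.396820068359375), 72.50858306884766), 122)
0.42 ['  .', '  .', '  .', '  .', '  .', '  .', '  .', '  .', '  .', '  .', '  .', '  .', '  .']
0.43 ['  .', '  .', '  .', '  .', '  .', '  .', '  .', '  .', '  .', '  .', '  .', '  .', '  .']
0.44 ['  .', '  .', '  .', '  .', '  .', ' 34', ' 33', ' 26', '  .', '  .', '  .', '  .', '  .']
0.45 ['  .', '  .', '  .', '  .', '  .', ' 37', ' 36', ' 30', ' 32', ' 36', ' 19', '  .', '  .']
0.46 ['  .', '  .', '  .', '  .', '  .', ' 38', ' 35', ' 28', ' 34', ' 37', '  .', '  .', '  .']
0.47 ['  .', '  .', '  .', '  .', '  .', ' 38', ' 33', ' 27', ' 36', ' 37', '  .', '  .', '  .']
0.48 ['  .', '  .', '  .', '  .', '  .', ' 87', ' 86', ' 30', ' 36', ' 87', '  .', '  .', '  .']
0.49 ['  .', '  .', '  .', '  .', '  .', ' 29', ' 44', '  .', ' 89', ' 89', ' 88', '  .', '  .']
0.50 ['  .', '  .', '  .', '  .', '  .', '  .', '  .', '  .', ' 89', ' 89', '  .', '  .', '  .']
0.51 ['  .', '  .', '  .', '  .', '  .', '  .', '  .', ' 16', ' 22', '  .', '  .', '  .', '  .']
0.52 ['  .', '  .', '  .', '  .', '  .', '  .', '  .', ' 25', '  .', '  .', '  .', '  .', '  .']
0.53 ['  .', '  .', '  .', '  .', '  .', '  .', '  .', '  .', '  .', '  .', '  .', '  .', '  .']
0.54 ['  .', '  .', '  .', '  .', '  .', '  .', '  .', '  .', '  .', '  .', '  .', '  .', '  .']
```

```bash
python3 - <<'E'
from h import *
f=dict(np.load("side1.npz"));u,v=250,303
a=f["pixels"][v-35:v+35,u-35:u+45]; a=cv2.convertScaleAbs(a,alpha=1.5)
cv2.imwrite("pics/g2.png",cv2.resize(a,(800,600),interpolation=cv2.INTER_CUBIC)[:,:680,::-1])
for P in([.4917,.3408,.0217],[.4917,.3408,.0077]): print(px(f,P),(px(f,P)-[215,268])*[10,8.57])
c=np.array([.4805,.343]);e=np.array([np.cos(np.radians(-16.8)),np.sin(np.radians(-16.8))]);n=np.array([-e[1],e[0]])
for a in(-1,1):
  for b in(-1,1):
    p=c+a*.035*e+b*.02*n; print(a,b,((px(f,[*p,.036])-[215,268])*[10,8.57]).round())
E
```

```text
[[255.18262955 310.96086655]] [[401.82629553 368.17462637]]
[[255.27073894 313.70987165]] [[402.70738937 391.73360007]]
-1 -1 [[619. 331.]]
-1 1 [[562. 459.]]
1 -1 [[339. 252.]]
1 1 [[277. 375.]]
```

View pics/g2.png

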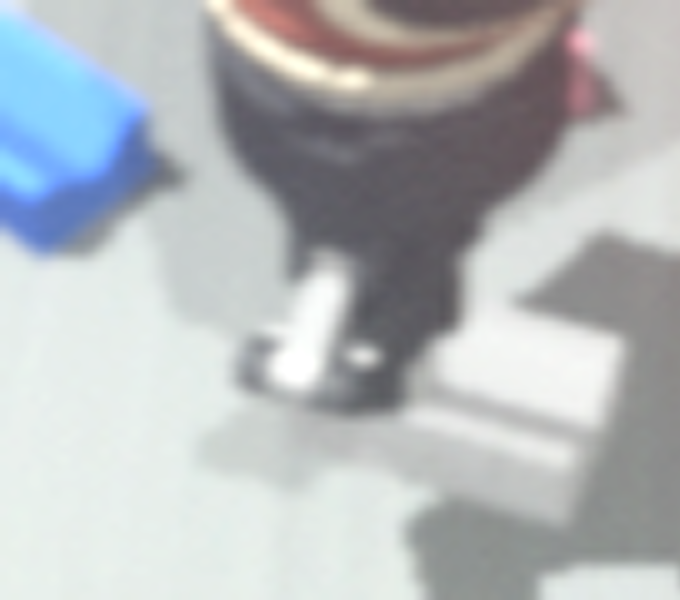

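The block has not moved: its corners are still at the predicted (562,459) and (619,331), and the fingers straddle its +x part. The opening scale may be nonlinear, so I close further.

Request:
{"api": "servo_tool", "payload": {"deltas": [[[0,0,0,0,0],[0,0,0,0,0],[0,0,0,0,0],[0,0,0,0,0],[0,0,0,0,0],[0,0,0,0,0],[0,0,0,0,0],[0,0,0,0,0]]]}}

```text
time: 3.4
tool_pos: [0.4918, 0.3408, 0.0219]
tool_rot: [0.0, 0.146, 0.989, 0.0]
contact_force: [-0.1, 0.6, -0.9]
gripper_width: 0.0
grasp_force: 0.0
```

Request:
{"api": "servo_tool", "payload": {"deltas": [[[0,0,0,0.04,0],[0,0,0,0.04,0],[0,0,0,0.04,0],[0,0,0,0.03,0],[0,0,0,0,0],[0,0,0,0,0],[0,0,0,0,0],[0,0,0,0,0]]]}}

```text
time: 4.2
tool_pos: [0.4906, 0.3402, 0.1696]
tool_rot: [-0.002, 0.146, 0.989, -0.001]
contact_force: [-0.3, 0.5, 0.5]
gripper_width: -0.001
grasp_force: 0.0
```

```bash
python3 - <<'E'
from h import *
print(manip.state()["tool_pos"],manip.state()["joint_pos"])
f=grab_frame("side");np.savez("side2.npz",**f); X=cloud(f); h=cv2.cvtColor(f["pixels"],cv2.COLOR_RGB2HSV)
w=np.zeros(X.shape[:2],bool); w[270:345,225:300]=1
m=w&(X[...,2]>.008)&(X[...,2]<.05)&(h[...,1]<60)&(h[...,2]>70)
k,l,s,_=cv2.connectedComponentsWithStats(cv2.morphologyEx(m.astype(np.uint8),cv2.MORPH_OPEN,np.ones((3,3))))
j=1+np.argmax(s[1:,4]); print(rect(l==j,X))
T=manip.state()["tool_pos"]; print(px(f,T),px(f,T+[0,0,-.014]))
m=(np.linalg.norm(X[...,:2]-T[:2],axis=-1)<.09)&(X[...,2]>.12)&(X[...,2]<.25)
for z in np.arange(.14,.25,.01):
    q=X[m&(abs(X[...,2]-z)<.005)]
    if len(q):print("%.2f"%z,len(q),q.min(0).round(3),q.max(0).round(3))
u,v=px(f,T)[0].astype(int)
cv2.imwrite("pics/g3.png",cv2.resize(f["pixels"][v-60:v+90,u-100:u+100],(800,600),interpolation=2)[...,::-1]);print(u,v)
E
```

```text
[0.49064447 0.34022342 0.16956216] [ 4.81705188e-01  2.05899389e-02  1.72079609e+00 -1.04354795e-05
  1.40406361e+00 -7.96567734e-01]
(((480.6797180175781, 344.1279296875), (43.9852294921875, 71.50431823730469), 72.6092758178711), 651)
[[254.56404751 277.29426249]] [[254.67187502 280.85030529]]
0.19 13 [0.479 0.341 0.185] [0.497 0.357 0.195]
0.20 19 [0.479 0.341 0.196] [0.494 0.359 0.204]
0.21 16 [0.479 0.341 0.205] [0.488 0.357 0.214]
0.22 8 [0.479 0.341 0.217] [0.486 0.354 0.221]
0.23 19 [0.477 0.338 0.229] [0.49  0.375 0.235]
0.24 52 [0.471 0.315 0.236] [0.502 0.384 0.244]
254 277
```

View pics/g3.png

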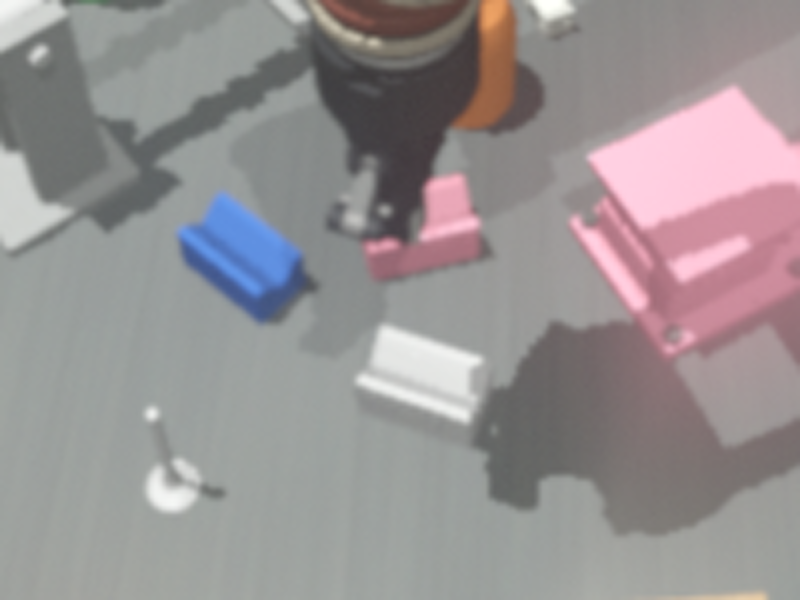

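```bash
python3 - <<'E'
from h import *
print({k:getattr(manip,k) for k in dir(manip) if not k.startswith('_') and not callable(getattr(manip,k))})
f=dict(np.load("side2.npz")); X=cloud(f)
for v in range(256,282,2): print(v,[("%d,%d,%d"%tuple(X[v,u]*1000) if f["z_map"][v,u]>0 else "-") for u in range(234,264,3)])
print(px(f,[.4906,.3402,.1556]))
E
```

```text
{'finger_overhang': 0.014}
256 ['560,171,0', '552,170,-2', '511,378,299', '506,376,297', '501,378,301', '495,381,305', '490,377,300', '486,364,281', '480,366,284', '476,343,252']
258 ['560,175,-4', '552,176,-2', '512,378,293', '506,378,293', '501,379,296', '495,382,301', '490,379,296', '486,363,274', '481,365,277', '477,337,236']
260 ['559,182,-3', '551,183,-2', '543,183,0', '506,380,290', '501,381,292', '495,382,295', '490,378,289', '486,364,269', '480,366,272', '477,339,232']
262 ['558,190,-1', '550,189,-1', '542,191,0', '506,384,289', '501,384,290', '495,385,292', '491,376,280', '487,359,255', '481,363,261', '485,211,36']
264 ['558,196,-1', '550,196,-1', '542,194,-2', '506,387,287', '501,386,287', '499,353,238', '493,352,237', '487,361,250', '481,362,252', '484,219,38']
266 ['557,201,-3', '549,205,2', '512,382,274', '506,390,286', '500,390,287', '498,360,241', '493,357,237', '487,359,241', '482,353,232', '484,219,30']
268 ['556,209,-1', '517,391,279', '512,386,273', '506,392,282', '500,390,280', '496,384,272', '492,364,241', '487,359,233', '481,357,231', '484,223,26']
270 ['556,21
[... 185 characters left out ...]
78', '505,398,280', '500,397,278', '495,395,276', '491,384,258', '486,370,236', '482,351,208', '484,232,21']
274 ['554,227,-1', '516,400,274', '510,400,276', '505,402,279', '499,401,278', '494,399,275', '491,384,251', '486,372,234', '482,352,202', '483,246,34']
276 ['553,235,0', '546,234,1', '538,231,-2', '505,404,275', '499,404,276', '494,400,270', '491,383,244', '488,357,201', '482,352,195', '482,253,36']
278 ['553,240,0', '545,239,0', '538,239,0', '530,240,1', '-', '512,260,36', '504,258,34', '488,357,194', '490,255,29', '483,252,25']
280 ['-', '545,244,-2', '537,244,-2', '-', '519,264,33', '512,262,30', '505,259,26', '497,257,22', '490,254,19', '483,251,14']
[[254.76753809 280.85728005]]
```

```bash
python3 - <<'E'
from h import *
f=dict(np.load("side1.npz")); X=cloud(f)
for v in range(294,320,2): print(v,[("%d,%d,%d"%tuple(X[v,u]*1000) if f["z_map"][v,u]>0 else "-") for u in range(234,267,3)])
E
```

```text
294 ['548,285,-1', '541,286,0', '533,285,0', '512,374,158', '505,378,166', '499,380,170', '493,380,171', '487,380,171', '482,365,145', '476,357,131', '473,282,0']
296 ['548,292,0', '540,292,0', '533,291,0', '512,376,154', '505,378,157', '499,379,160', '493,377,158', '488,367,141', '482,365,137', '477,336,86', '473,287,0']
298 ['547,298,0', '540,297,0', '532,296,0', '512,380,152', '506,378,150', '500,377,149', '493,380,155', '488,368,133', '482,367,132', '478,333,71', '473,292,-2']
300 ['547,302,-1', '539,302,0', '532,302,0', '524,300,-2', '506,380,144', '499,383,152', '493,381,149', '488,367,123', '482,365,120', '478,332,61', '473,297,-1']
302 ['546,307,-2', '539,306,-4', '531,306,-1', '524,307,0', '505,384,144', '499,384,145', '-', '489,364,109', '482,367,116', '478,334,54', '472,302,-2']
304 ['545,313,-1', '538,313,0', '531,313,0', '523,313,1', '505,386,139', '503,359,89', '496,359,90', '489,366,103', '482,368,107', '478,333,43', '471,329,35']
306 ['545,318,-1', '538,318,-2', '530,319,0', '511,391,140', '505,390,139', '500,384,128', '496,364,90', '489,368,98', '485,335,37', '478,33
[... 277 characters left out ...]
4,382,107', '490,359,63', '485,339,23', '477,340,27', '470,339,26']
312 ['543,334,-1', '536,334,-1', '517,402,133', '510,402,135', '504,402,135', '498,402,136', '493,389,111', '490,360,55', '484,342,21', '477,344,24', '470,343,23']
314 ['543,339,-2', '536,339,-1', '528,339,-1', '510,405,131', '504,405,132', '498,405,133', '493,389,103', '490,359,42', '484,351,29', '477,351,28', '470,348,23']
316 ['542,345,0', '535,345,0', '528,344,-1', '519,354,19', '-', '498,405,124', '497,360,35', '490,359,33', '483,359,35', '476,358,33', '470,357,31']
318 ['542,350,0', '535,350,-1', '527,349,-1', '519,354,8', '512,355,13', '505,357,17', '497,360,24', '490,361,28', '483,364,34', '476,363,33', '469,363,33']
```

Depth shows the tips stopped at z≈0.04, just above the block top, while the TCP read 0.022. The real fingertips therefore sit about 30 mm higher than stated. I'll lower further in small steps and watch the force.

Request:
{"api": "servo_tool", "payload": {"deltas": [[[65,0,0,0,0],[65,0,0,-0.04,0],[65,0,0,-0.04,0],[65,0,0,-0.04,0],[65,0,0,-0.025,0],[65,0,0,-0.007,0],[65,0,0,-0.004,0],[65,0,0,-0.004,0]]]}}

```text
time: 5.05
tool_pos: [0.493, 0.3415, 0.0134]
tool_rot: [0.001, 0.146, 0.989, 0.001]
contact_force: [-1.0, -0.5, 0.5]
gripper_width: 0.648
grasp_force: 0.0
```

Request:
{"api": "servo_tool", "payload": {"deltas": [[[65,0,0,-0.003,0],[65,0,0,-0.003,0],[65,0,0,-0.003,0],[65,0,0,-0.002,0],[65,0,0,0,0],[65,0,0,0,0],[65,0,0,0,0],[65,0,0,0,0]]]}}

```text
time: 5.85
tool_pos: [0.4919, 0.3409, 0.0011]
tool_rot: [0.0, 0.146, 0.989, 0.0]
contact_force: [0.5, 0.2, -0.2]
gripper_width: 0.65
grasp_force: 0.0
```

```bash
python3 - <<'E'
from h import *
s=manip.state();print(s["tool_pos"],s["joint_pos"],s["contact_force"])
f=grab_frame("side"); np.savez("side3.npz",**f);X=cloud(f)
for v in range(296,328,2): print(v,[("%d,%d,%d"%tuple(X[v,u]*1000) if f["z_map"][v,u]>0 else "-") for u in range(234,270,3)])
E
```

```text
[0.49186361 0.34085854 0.00105142] [ 4.81697523e-01  2.12564442e-01  1.81889764e+00 -1.78296573e-06
  1.10988426e+00 -7.96495684e-01] [ 0.53960949  0.23751606 -0.19029899]
296 ['548,292,0', '540,292,1', '533,291,0', '512,374,150', '505,378,157', '499,379,160', '493,380,162', '487,380,163', '481,379,163', '475,376,158', '469,372,152', '466,288,1']
298 ['547,299,2', '540,296,-2', '532,296,-1', '515,358,112', '506,376,147', '499,379,152', '493,379,152', '487,380,154', '481,379,155', '475,375,148', '472,314,37', '465,293,1']
300 ['546,303,0', '539,302,0', '532,303,1', '515,362,110', '506,378,141', '499,381,147', '493,380,146', '488,369,127', '482,366,122', '479,317,33', '472,314,28', '465,298,0']
302 ['546,309,0', '539,307,-2', '531,307,0', '513,377,130', '506,376,129', '500,380,137', '494,379,135', '488,368,116', '482,366,113', '478,324,37', '472,302,-3', '465,304,1']
304 ['545,313,-1', '538,314,1', '531,312,-2', '513,378,124', '506,380,128', '500,380,129', '493,381,132', '488,369,109', '482,370,113', '478,328,34', '471,329,36', '464,328,35']
306 ['545,319,0', '538,318,0', '530,318,0', 
[... 1162 characters left out ...]
', '462,362,32']
320 ['541,356,0', '534,355,0', '518,402,98', '511,407,108', '504,411,118', '498,405,106', '494,386,67', '490,362,18', '483,364,24', '476,367,31', '469,369,36', '462,368,33']
322 ['541,360,-2', '533,361,1', '519,398,80', '512,403,89', '505,406,98', '499,407,101', '495,379,43', '490,362,8', '483,365,15', '476,366,18', '469,368,24', '462,371,31']
324 ['540,365,-2', '533,365,-2', '526,365,0', '513,400,74', '506,400,75', '499,408,92', '496,379,32', '491,362,-1', '483,364,2', '476,365,6', '469,369,14', '462,372,23']
326 ['540,368,-7', '533,370,-1', '525,370,0', '519,368,-4', '511,369,0', '499,405,78', '496,378,20', '490,367,-1', '483,366,-4', '476,368,1', '469,369,4', '462,370,8']
```

Request:
{"api": "servo_tool", "payload": {"deltas": [[[0,0,0,0,0],[0,0,0,0,0],[0,0,0,0,0],[0,0,0,0,0],[0,0,0,0,0],[0,0,0,0,0],[0,0,0,0,0],[0,0,0,0,0]]]}}

```text
time: 6.7
tool_pos: [0.4922, 0.3408, 0.0014]
tool_rot: [0.0, 0.146, 0.989, 0.0]
contact_force: [0.7, -2.4, 5.5]
gripper_width: 0.45
grasp_force: 63.5
```

Request:
{"api": "servo_tool", "payload": {"deltas": [[[0,0,0,0.01,0],[0,0,0,0.03,0],[0,0,0,0.04,0],[0,0,0,0.04,0],[0,0,0,0.04,0],[0,0,0,0.04,0],[0,0,0,0.02,0],[0,0,0,0,0]]]}}

```text
time: 7.5
tool_pos: [0.4931, 0.342, 0.2249]
tool_rot: [0.003, 0.146, 0.989, 0.002]
contact_force: [-0.5, -0.1, -2.2]
gripper_width: 0.454
grasp_force: 62.7
```

Request:
{"api": "servo_tool", "payload": {"deltas": [[[0,0,-0.015,0,-7],[0,0.001,-0.02,0,-7.5],[0,0.002,-0.023,0,-7.7],[0,0.002,-0.024,0,-7.7],[0,0.002,-0.024,0,-7.7],[0,0.002,-0.024,0,-7.7],[0,0.002,-0.024,0,-7.7],[0,0.002,-0.024,0,-7.7]]]}}

```text
time: 8.3
tool_pos: [0.503, 0.1618, 0.2173]
tool_rot: [-0.002, 0.628, 0.778, -0.002]
contact_force: [0.2, -0.6, -2.9]
gripper_width: 0.451
grasp_force: 62.7
```

Request:
{"api": "servo_tool", "payload": {"deltas": [[[0,0.002,-0.024,0,-7.7],[0,0.002,-0.024,0,-7.7],[0,0.002,-0.024,0,-7.7],[0,0.002,-0.024,0,-7.7],[0,0.002,-0.024,0,-7.7],[0,0.002,-0.024,0,-7.7],[0,0.001,-0.02,0,-7.3],[0,0,-0.014,0,-7]]]}}

```text
time: 9.1
tool_pos: [0.5161, -0.016, 0.2173]
tool_rot: [-0.002, 0.935, 0.356, -0.002]
contact_force: [-0.6, 0.3, -3.5]
gripper_width: 0.452
grasp_force: 62.7
```

```bash
python3 - <<'E'
from h import *
d=np.array([np.cos(np.radians(42)),np.sin(np.radians(42))]);n=np.array([-d[1],d[0]])
T=manip.state()["tool_pos"];print("T s,t",T[:2]@d,T[:2]@n,T[2])
o=[]
for c in("side","top"):
    f=grab_frame(c);np.savez(c+"4.npz",**f);X=cloud(f);h=cv2.cvtColor(f["pixels"],cv2.COLOR_RGB2HSV)
    m=(np.linalg.norm(X[...,:2]-T[:2],axis=-1)<.07)&(X[...,2]>.205)&(X[...,2]<.262)&(h[...,2]>100)
    q=X[m]
    if len(q)>20: st=np.c_[q[:,:2]@d,q[:,:2]@n,q[:,2]];print(c,len(q),np.percentile(st,2,axis=0),np.percentile(st,98,axis=0),rect(m,X))
    m=(abs(X[...,:2]@n+.3575)<.025)&(X[...,:2]@d>.40)&(X[...,:2]@d<.5)&(X[...,2]>.14)&(X[...,2]<.18);q=X[m]
    if len(q):print("tip",c,np.sort(q[:,:2]@d)[:12].round(4))
    u,v=px(f,T)[0].astype(int);o.append(cv2.resize(f["pixels"][max(v-60,0):v+60,u-50:u+50],(400,480),interpolation=2))
cv2.imwrite("pics/p4.png",np.hstack(o)[...,::-1])
E
```

```text
T s,t 0.37285923349189465 -0.3572492577205446 0.2172946451692405
side 501 [ 0.35485561 -0.37563293  0.21631458] [ 0.42232036 -0.33093098  0.25470725] (((526.9352416992188, -2.4872360229492188), (70.34965515136719, 52.334259033203125), 50.52588653564453), 501)
tip side [0.4266 0.4267 0.427  0.427  0.4274 0.4283 0.4284 0.4284 0.4285 0.4285
 0.4288 0.4291]
top 76 [ 0.35027282 -0.36018626  0.21623567] [ 0.4183262  -0.33172001  0.25425745] (((514.7139282226562, 0.4681816101074219), (70.81016540527344, 31.711320877075195), 51.73478317260742), 76)
tip top [0.436  0.4478 0.4499 0.4512 0.4513 0.4522 0.453  0.4536 0.4542 0.4555
 0.4566 0.4572]
```

View pics/p4.png

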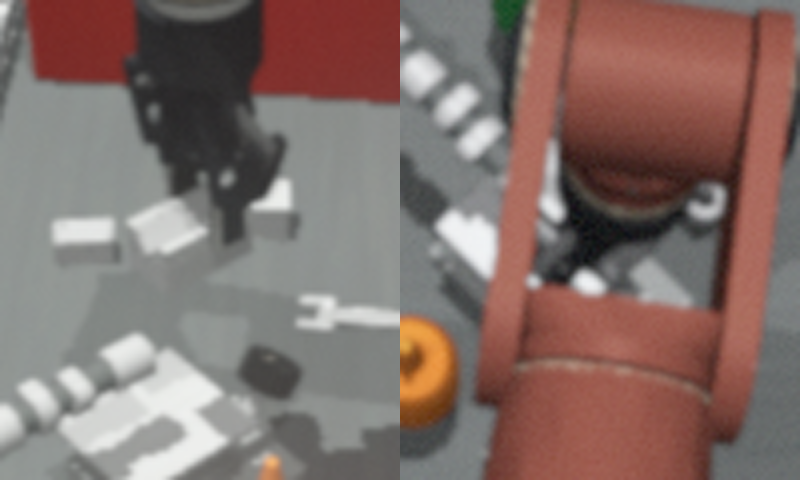

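The block is held level, groove up, at p4 (165,240) in the side view, and the shaft tip is at (130,350). I lower it in front of the tip.

Request:
{"api": "servo_tool", "payload": {"deltas": [[[0,0,0,-0.02,0.3],[0,0,0,-0.03,0],[0,0,0,-0.03,0],[0,0,0,-0.02,0],[0,0,0,-0.01,0],[0,0,0,-0.006,0],[0,0,0,0,0],[0,0,0,0,0]]]}}

```text
time: 10.0
tool_pos: [0.5185, -0.0152, 0.106]
tool_rot: [0.0, 0.932, 0.361, 0.001]
contact_force: [0.6, 0.0, -3.1]
gripper_width: 0.452
grasp_force: 62.5
```

Request:
{"api": "servo_tool", "payload": {"deltas": [[[0,0,0,-0.006,0],[0,0,0,-0.005,0],[0,0,0,-0.002,0],[0,0,0,-0.001,0],[0,0,0,-0.001,0],[0,0,0,-0.001,0],[0,0,0,-0.001,0],[0,0,0,0,0]]]}}

```text
time: 10.8
tool_pos: [0.5177, -0.0152, 0.0878]
tool_rot: [-0.0, 0.933, 0.361, -0.0]
contact_force: [0.1, 0.2, -3.2]
gripper_width: 0.45
grasp_force: 62.6
```

Request:
{"api": "servo_tool", "payload": {"deltas": [[[0,0,0,-0.0005,0],[0,0,0,-0.0005,0],[0,0,0,-0.0005,0],[0,0,0,-0.0005,0],[0,0,0,0,0],[0,0,0,0,0],[0,0,0,0,0],[0,0,0,0,0]]]}}

```text
time: 11.6
tool_pos: [0.5179, -0.0153, 0.0871]
tool_rot: [0.0, 0.933, 0.361, -0.0]
contact_force: [-3.7, -0.6, 5.1]
gripper_width: 0.454
grasp_force: 63.6
```

Request:
{"api": "servo_tool", "payload": {"deltas": [[[65,0,0,0,0],[65,0,0,0,0],[65,0,0,0,0],[65,0,0,0,0],[65,0,0,0,0],[65,0,0,0.001,0],[65,0,0,0,0],[65,0,0,0,0]]]}}

```text
time: 12.4
tool_pos: [0.5178, -0.0152, 0.087]
tool_rot: [0.0, 0.933, 0.361, 0.0]
contact_force: [0.6, 0.6, -0.1]
gripper_width: 0.65
grasp_force: 0.0
```

Request:
{"api": "servo_tool", "payload": {"deltas": [[[65,-0.006,-0.0054,0,0],[65,-0.008,-0.0072,0,0],[65,-0.009,-0.0081,0,0],[65,-0.008,-0.0072,0,0],[65,-0.005,-0.0045,0,0],[0,0,0,0,0],[0,0,0,0,0],[0,0,0,0,0]]]}}

```text
time: 13.2
tool_pos: [0.482, -0.0475, 0.0871]
tool_rot: [0.0, 0.933, 0.361, 0.0]
contact_force: [0.4, -0.3, 0.1]
gripper_width: 0.14
grasp_force: 0.0
```

```bash
cat > m.py <<'E'
from h import *
import sys
d=np.array([np.cos(np.radians(42)),np.sin(np.radians(42))]);n=np.array([-d[1],d[0]])
def meas(tag,zp=.0855):
    s=manip.state();T=s["tool_pos"];print("T s,t,z",(T[:2]@d).round(4),(T[:2]@n).round(4),T[2].round(4),s["gripper_width"],s["contact_force"])
    for c in("side","top"):
        f=grab_frame(c);np.savez(c+tag+".npz",**f);X=cloud(f);h=cv2.cvtColor(f["pixels"],cv2.COLOR_RGB2HSV)
        S=X[...,:2]@d;Q=X[...,:2]@n
        g=(abs(Q+.3575)<.035)&(S>.33)&(S<.47)&(h[...,1]<60)&(h[...,2]>80)
        m=g&(X[...,2]>zp+.012)&(X[...,2]<zp+.044)
        k,l,st,_=cv2.connectedComponentsWithStats(cv2.morphologyEx(m.astype(np.uint8),cv2.MORPH_OPEN,np.ones((2,2))))
        for j in range(1,k):
            if st[j,4]>40:
                q=l==j;r=rect(q,X);b=np.array(r[0][0])/1000,np.array(r[0][0])/1000
                print(c,"blk",st[j,4],r[0],"c s,t",(b[0]@d).round(4),(b[0]@n).round(4),"s",np.percentile(S[q],[1,99]).round(4),"t",np.percentile(Q[q],[1,99]).round(4),"ztop",np.percentile(X[q][:,2],95).round(4))
        m=g&(X[...,2]>zp+.058)&(X[...,2]<.19)&(S>.40)
        if m.sum()>5: print(c,"shaft s0",np.sort(S[m])[[0,3,6]].round(4) if m.sum()>7 else S[m],"zmax",np.percentile(X[m][:,2],95).round(4))
        m=(abs(Q+.3575)<.05)&(S>.35)&(S<.475)&(abs(X[...,2]-zp)<.006)
        print(c,"plat z",np.median(X[m][:,2]).round(4) if m.any() else None)
if __name__=="__main__": meas(*[sys.argv[1]]+[float(a) for a in sys.argv[2:]])
E
python3 m.py 5
```

```text
T s,t,z 0.3264 -0.3578 0.0871 0.1397103867404198 [ 0.4394142  -0.31410311  0.09802709]
side blk 390 ((510.08062744140625, -61.35783386230469), (198.87709045410156, 64.58390808105469), 75.8481216430664) c s,t 0.338 -0.3869 s [0.328  0.4236] t [-0.3725 -0.3343] ztop 0.1211
side shaft s0 [0.4255 0.4272 0.4278] zmax 0.1668
side plat z 0.0849
top blk 110 ((410.9666748046875, 30.795608520507812), (26.415300369262695, 290.6941833496094), 81.92781066894531) c s,t 0.326 -0.2521 s [0.3407 0.4172] t [-0.3644 -0.2809] ztop 0.4205
top shaft s0 [0.4239 0.4244 0.4247] zmax 0.1687
top plat z 0.0861
```

Request:
{"api": "servo_tool", "payload": {"deltas": [[[0,0,0,0,0],[0,0,0,0,0],[0,0.0037,0.0033,0,0],[0,0.0037,0.0033,0,0],[0,0.003,0.0027,0,0],[0,0.003,0.0027,0,0],[0,0.003,0.0027,0,0],[0,0.003,0.0027,0,0]]]}}

```text
time: 14.1
tool_pos: [0.5012, -0.0302, 0.0869]
tool_rot: [0.0, 0.933, 0.361, -0.0]
contact_force: [-2.1, -3.2, 1.9]
gripper_width: 0.001
grasp_force: 1.8
```

Request:
{"api": "servo_tool", "payload": {"deltas": [[[0,0.003,0.0027,0,0],[0,0.003,0.0027,0,0],[0,0.003,0.0027,0,0],[0,0.003,0.0027,0,0],[0,0.0022,0.002,0,0],[0,0.0015,0.00135,0,0],[0,0,0,0,0],[0,0,0,0,0]]]}}

```text
time: 14.9
tool_pos: [0.5172, -0.0157, 0.0869]
tool_rot: [-0.0, 0.933, 0.361, 0.001]
contact_force: [-0.9, -0.5, 1.1]
gripper_width: 0.003
grasp_force: 0.3
```

```bash
sed -i 's/np.ones((2,2))/np.ones((3,3))/; s/S>.33)/S>.345)/' m.py; python3 m.py 6
```

```text
T s,t,z 0.3738 -0.3578 0.0869 0.002771903821964104 [-0.9132215  -0.49937977  1.08270167]
side blk 391 ((549.8374633789062, 17.472579956054688), (76.65120697021484, 43.171722412109375), 44.59525680541992) c s,t 0.4203 -0.3549 s [0.3845 0.4581] t [-0.375  -0.3347] ztop 0.1216
side shaft s0 [0.425  0.4274 0.4281] zmax 0.1663
side plat z 0.0847
top shaft s0 [0.425  0.4363 0.4669] zmax 0.1679
top plat z 0.0863
```

Request:
{"api": "servo_tool", "payload": {"deltas": [[[0,0.001,0.0009,0,0],[0,0.0012,0.0011,0,0],[0,0.0012,0.001,0,0],[0,0,0,0,0],[0,0,0,0,0],[0,-0.008,-0.0072,0,0],[0,-0.016,-0.0145,0.005,0],[0,-0.02,-0.018,0.02,0]]]}}

```text
time: 15.8
tool_pos: [0.4741, -0.0523, 0.1098]
tool_rot: [-0.002, 0.932, 0.362, -0.002]
contact_force: [-0.7, -0.6, 0.4]
gripper_width: -0.001
grasp_force: 0.0
```

Request:
{"api": "servo_tool", "payload": {"deltas": [[[60,-0.02,-0.018,0.025,0],[60,-0.02,-0.018,0.025,0],[60,-0.02,-0.018,0.02,0],[60,-0.02,-0.018,0,0],[60,-0.02,-0.018,0,0],[60,0,-0.02,0,0],[60,0,0,0,0],[60,0,0,0,0]]]}}

```text
time: 16.6
tool_pos: [0.3761, -0.1626, 0.1818]
tool_rot: [-0.0, 0.933, 0.361, 0.0]
contact_force: [-0.7, -0.4, 0.7]
gripper_width: 0.598
grasp_force: 0.0
```

```bash
python3 m.py 7; python3 - <<'E'
from h import *
f=dict(np.load("top7.npz"));g=dict(np.load("side7.npz"))
a=cv2.resize(f["pixels"][130:220,225:315],(400,400),interpolation=2);b=cv2.resize(g["pixels"][160:240,200:280],(400,400),interpolation=2)
cv2.imwrite("pics/p7.png",np.hstack([a,b])[...,::-1])
E
```

```text
T s,t,z 0.1707 -0.3725 0.1818 0.5983525395338218 [-0.69934286 -0.43892073  0.6536753 ]
side blk 362 ((555.3531494140625, 21.346277236938477), (71.21421813964844, 42.96328353881836), 41.88484191894531) c s,t 0.427 -0.3557 s [0.3923 0.4618] t [-0.3738 -0.3348] ztop 0.1212
side shaft s0 [0.4262 0.4275 0.4281] zmax 0.1665
side plat z 0.0848
top blk 308 ((553.9570922851562, 17.96381950378418), (69.37117004394531, 37.64708709716797), 42.16567611694336) c s,t 0.4237 -0.3573 s [0.3895 0.4581] t [-0.376  -0.3387] ztop 0.124
top shaft s0 [0.4238 0.4243 0.4246] zmax 0.1689
top plat z 0.0858
```

View pics/p7.png

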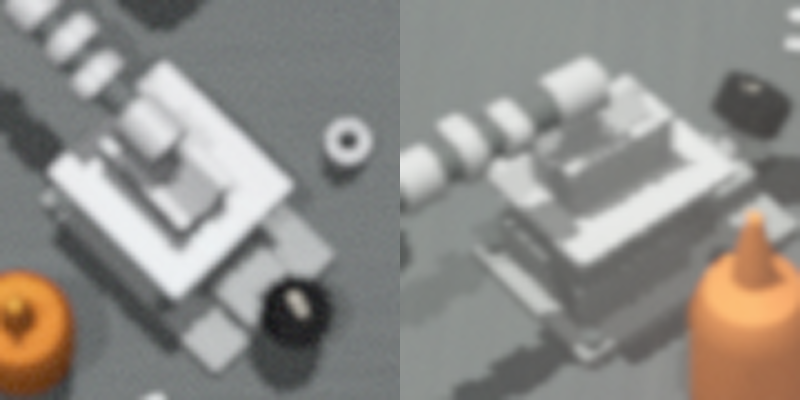

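The block is at s=0.424 (top) / 0.427 (side), and the tip at 0.424 / 0.426. The groove is in line with the shaft at about 42°. Next I locate the knob: left panel (297,310), with its index mark.

```bash
python3 - <<'E'
from m import *
f=dict(np.load("top7.npz"));X=cloud(f);h=cv2.cvtColor(f["pixels"],cv2.COLOR_RGB2HSV);S=X[...,:2]@d;Q=X[...,:2]@n
m=(S>.27)&(S<.36)&(abs(Q+.3575)<.04)&(X[...,2]>.045)&(X[...,2]<.1);
for nm,a in(("S",S),("Q",Q),("Z",X[...,2])):print(nm,np.percentile(a[m],[1,5,50,95,99]).round(4))
A=X[m];st=np.c_[S[m],Q[m],A[:,2]]
# top face plane: points along axis a=(-sin35,0,cos35)
ax=np.array([-np.sin(np.radians(35)),0,np.cos(np.radians(35))]);p=st@ax;top=np.percentile(p,97);g=st[p>top-.004];print("face centre",g.mean(0),"knob centre",(g.mean(0)-.0105*ax),len(g))
m=(S>.34)&(S<.52)&(abs(Q+.3575)<.07)&(abs(X[...,2]-.0858)<.005);print("plat S",np.percentile(S[m],[1,99]),"Q",np.percentile(Q[m],[1,99]))
print(manip.state()["joint_pos"])
E
```

```text
S [0.292  0.2942 0.3125 0.3318 0.3342]
Q [-0.3832 -0.3807 -0.3611 -0.3433 -0.3417]
Z [0.0528 0.0611 0.0717 0.0822 0.0845]
face centre [ 0.3069067  -0.36189424  0.07355475] knob centre [ 0.31292926 -0.36189424  0.06495365] 100
plat S [0.36741949 0.47616464] Q [-0.40904742 -0.31140661]
[-5.89276051e-01 -4.85714563e-01  2.12373967e+00  6.08016041e-04
  1.50380870e+00  2.41876854e-01]
```

Request:
{"api": "servo_tool", "payload": {"deltas": [[[65,0.012,0.013,0,2.7],[65,0.012,0.013,0,2.7],[65,0.012,0.013,0,2.7],[65,0.012,0.013,0,2.7],[65,0.012,0.013,0,2.7],[65,0.012,0.013,0,2.7],[65,0.012,0.013,0,2.7],[65,0.01,0.0112,0,2.7]]]}}

```text
time: 17.5
tool_pos: [0.4708, -0.0589, 0.1817]
tool_rot: [-0.0, 0.847, 0.531, 0.0]
contact_force: [-0.4, -0.7, -0.7]
gripper_width: 0.647
grasp_force: 0.0
```

Request:
{"api": "servo_tool", "payload": {"deltas": [[[65,0,0,-0.03,0],[65,0,0,-0.03,0],[65,0,0,-0.03,0],[65,0,0,-0.02,0],[65,0,0,-0.012,0],[65,0,0,0,0],[65,0,0,0,0],[65,0,0,0,0]]]}}

```text
time: 18.3
tool_pos: [0.4716, -0.0608, 0.0616]
tool_rot: [0.001, 0.848, 0.53, 0.001]
contact_force: [0.3, -1.0, -0.2]
gripper_width: 0.654
grasp_force: 0.0
```

Continue down to 0.032 and close.

Request:
{"api": "servo_tool", "payload": {"deltas": [[[65,-0.001,0,-0.01,0],[65,0,0,-0.008,0],[65,0,0,-0.006,0],[65,0,0,-0.005,0],[65,0,0,0,0],[65,0,0,0,0],[65,0,0,0,0],[65,0,0,0,0]]]}}

```text
time: 19.1
tool_pos: [0.4694, -0.0606, 0.0312]
tool_rot: [0.0, 0.848, 0.529, 0.0]
contact_force: [0.3, 0.4, 0.5]
gripper_width: 0.647
grasp_force: 0.0
```

Request:
{"api": "servo_tool", "payload": {"deltas": [[[0,0,0,0,0],[0,0,0,0,0],[0,0,0,0,0],[0,0,0,0,0],[0,0,0,0,0],[0,0,0,0,0],[0,0,0,0,0],[0,0,0,0,0]]]}}

```text
time: 19.9
tool_pos: [0.4744, -0.0629, 0.0337]
tool_rot: [0.006, 0.849, 0.529, 0.004]
contact_force: [10.8, -5.9, -2.6]
gripper_width: 0.465
grasp_force: 60.6
```

Request:
{"api": "servo_tool", "payload": {"deltas": [[[0,0,0,0,-5],[0,0,0,0,-5.5],[0,0,0,0,-5.5],[0,0,0,0,-5.5],[0,0,0,0,-5.5],[0,0,0,0,-5.5],[0,0,0,0,-5.5],[0,0,0,0,-5]]]}}

```text
time: 20.7
tool_pos: [0.4758, -0.0619, 0.0334]
tool_rot: [0.003, 0.983, 0.182, 0.008]
contact_force: [22.2, -8.2, -11.3]
gripper_width: 0.45
grasp_force: 95.2
```

```bash
python3 m.py 8
```

```text
T s,t,z 0.3122 -0.3644 0.0334 0.4497926121363611 [ 22.18195518  -8.15626964 -11.34856283]
side blk 363 ((555.4121704101562, 21.135780334472656), (71.7365493774414, 43.58927536010742), 42.05753707885742) c s,t 0.4269 -0.3559 s [0.3919 0.4624] t [-0.3733 -0.3345] ztop 0.1246
side shaft s0 [0.4254 0.4272 0.4275] zmax 0.1665
side plat z 0.0879
top blk 292 ((554.4546508789062, 17.4560489654541), (69.48400115966797, 39.535552978515625), 42.59749984741211) c s,t 0.4237 -0.358 s [0.3892 0.4577] t [-0.3772 -0.3387] ztop 0.1276
top shaft s0 [0.4241 0.4244 0.4248] zmax 0.1681
top plat z 0.0888
```

Request:
{"api": "servo_tool", "payload": {"deltas": [[[65,0,0,0,0],[65,0,0,0,0],[65,0.003,-0.001,0,7.3],[65,0,0,0,7.3],[65,0,0,0,7.3],[65,0,0,0,7.3],[65,0,0,0,7.3],[65,0,0,0,7.3]]]}}

```text
time: 21.6
tool_pos: [0.4714, -0.0612, 0.0303]
tool_rot: [-0.001, 0.843, 0.538, -0.0]
contact_force: [-0.3, -0.0, -0.2]
gripper_width: 0.649
grasp_force: 0.0
```

Request:
{"api": "servo_tool", "payload": {"deltas": [[[0,0,0,0,0],[0,0,0,0,0],[0,0,0,0,0],[0,0,0,0,-8.5],[0,0,0,0,-8.5],[0,0,0,0,-8.5],[0,0,0,0,-8.5],[0,0,0,0,-8.5]]]}}

```text
time: 22.4
tool_pos: [0.4752, -0.0622, 0.0322]
tool_rot: [0.002, 0.982, 0.191, 0.003]
contact_force: [-1.7, -7.5, 13.7]
gripper_width: 0.446
grasp_force: 101.9
```

```bash
python3 m.py 9 .089
```

```text
T s,t,z 0.3115 -0.3642 0.0322 0.4463710711624026 [-1.67807698 -7.49967225 13.73948845]
side blk 356 ((553.3001098632812, 22.156972885131836), (74.32546997070312, 39.76108932495117), 44.21706771850586) c s,t 0.426 -0.3538 s [0.3923 0.4624] t [-0.3719 -0.3349] ztop 0.1279
side shaft s0 [0.426  0.4267 0.4281] zmax 0.1663
side plat z 0.091
top blk 298 ((554.4654541015625, 18.70269012451172), (70.93229675292969, 37.895503997802734), 43.482749938964844) c s,t 0.4246 -0.3571 s [0.3895 0.4582] t [-0.3762 -0.3385] ztop 0.1305
top shaft s0 [0.4237 0.4243 0.4249] zmax 0.1688
top plat z 0.092
```

Request:
{"api": "servo_tool", "payload": {"deltas": [[[65,0,0,0,0],[65,0,0,0,0],[65,0.002,-0.001,0,7.1],[65,0,0,0,7.1],[65,0,0,0,7.1],[65,0,0,0,7.1],[65,0,0,0,7.1],[65,0,0,0,7.1]]]}}

```text
time: 23.3
tool_pos: [0.4734, -0.0622, 0.0302]
tool_rot: [-0.001, 0.843, 0.538, -0.001]
contact_force: [-0.1, -0.0, -0.5]
gripper_width: 0.655
grasp_force: 0.0
```

Request:
{"api": "servo_tool", "payload": {"deltas": [[[0,0,0,0,0],[0,0,0,0,0],[0,0,0,0,0],[0,0,0,0,-8.5],[0,0,0,0,-8.5],[0,0,0,0,-8.5],[0,0,0,0,-8.5],[0,0,0,0,-8.5]]]}}

```text
time: 24.1
tool_pos: [0.4738, -0.0625, 0.0319]
tool_rot: [-0.0, 0.981, 0.193, -0.001]
contact_force: [-1.6, -4.7, 8.9]
gripper_width: 0.449
grasp_force: 90.3
```

Request:
{"api": "servo_tool", "payload": {"deltas": [[[65,0,0,0,0],[65,0,0,0,0],[65,0,0,0,7.1],[65,0,0,0,7.1],[65,0,0,0,7.1],[65,0,0,0,7.1],[65,0,0,0,7.1],[65,0,0,0,7.1]]]}}

```text
time: 24.9
tool_pos: [0.4737, -0.0623, 0.0303]
tool_rot: [-0.0, 0.842, 0.539, -0.0]
contact_force: [-0.5, 0.6, -0.6]
gripper_width: 0.648
grasp_force: 0.0
```

Request:
{"api": "servo_tool", "payload": {"deltas": [[[0,0,0,0,0],[0,0,0,0,0],[0,0,0,0,0],[0,0,0,0,-8.5],[0,0,0,0,-8.5],[0,0,0,0,-8.5],[0,0,0,0,-8.5],[0,0,0,0,-8.5]]]}}

```text
time: 25.7
tool_pos: [0.4739, -0.0626, 0.0318]
tool_rot: [-0.0, 0.981, 0.194, -0.001]
contact_force: [-1.3, -4.2, 8.4]
gripper_width: 0.445
grasp_force: 89.9
```

```bash
python3 m.py a .0975
```

```text
T s,t,z 0.3103 -0.3636 0.0318 0.44548181429374367 [-1.28323533 -4.20453165  8.35651713]
side blk 316 ((555.5997314453125, 21.19304847717285), (72.92520141601562, 43.7789421081543), 43.52904510498047) c s,t 0.4271 -0.356 s [0.3914 0.4621] t [-0.3736 -0.3348] ztop 0.1344
side shaft s0 [0.426  0.4271 0.4285] zmax 0.1666
side plat z 0.0975
top blk 289 ((554.4889526367188, 17.3847713470459), (69.14099884033203, 39.12764358520508), 42.385650634765625) c s,t 0.4237 -0.3581 s [0.3892 0.4576] t [-0.3769 -0.3386] ztop 0.1372
top shaft s0 [0.4244 0.4256 0.4261] zmax 0.1685
top plat z 0.0989
```

Request:
{"api": "servo_tool", "payload": {"deltas": [[[65,0,0,0,0],[65,0,0,0,0],[65,-0.0015,-0.0013,0.002,7.1],[65,0,0,0,7.1],[65,0,0,0,7.1],[65,0,0,0,7.1],[65,0,0,0,7.1],[65,0,0,0,7.1]]]}}

```text
time: 26.6
tool_pos: [0.4724, -0.0637, 0.0324]
tool_rot: [-0.0, 0.842, 0.539, -0.0]
contact_force: [-0.0, -0.5, 0.8]
gripper_width: 0.652
grasp_force: 0.0
```

Request:
{"api": "servo_tool", "payload": {"deltas": [[[0,0,0,0,0],[0,0,0,0,0],[0,0,0,0,0],[0,0,0,0,-8.5],[0,0,0,0,-8.5],[0,0,0,0,-8.5],[0,0,0,0,-8.5],[0,0,0,0,-8.5]]]}}

```text
time: 27.4
tool_pos: [0.4731, -0.0629, 0.0335]
tool_rot: [-0.001, 0.981, 0.194, -0.0]
contact_force: [5.0, -1.4, 3.6]
gripper_width: 0.444
grasp_force: 88.0
```

Request:
{"api": "servo_tool", "payload": {"deltas": [[[65,0,0,0,0],[65,0,0,0,0],[65,0,0,0,7.1],[65,0,0,0,7.1],[65,0,0,0,7.1],[65,0,0,0,7.1],[65,0,0,0,7.1],[65,0,0,0,7.1]]]}}

```text
time: 28.2
tool_pos: [0.4721, -0.0637, 0.0322]
tool_rot: [-0.001, 0.841, 0.54, -0.0]
contact_force: [-0.2, -0.1, 0.2]
gripper_width: 0.647
grasp_force: 0.0
```

Request:
{"api": "servo_tool", "payload": {"deltas": [[[0,0,0,0,0],[0,0,0,0,0],[0,0,0,0,0],[0,0,0,0,-8.5],[0,0,0,0,-8.5],[0,0,0,0,-8.5],[0,0,0,0,-8.5],[0,0,0,0,-8.5]]]}}

```text
time: 29.0
tool_pos: [0.4732, -0.0628, 0.0333]
tool_rot: [-0.001, 0.981, 0.195, 0.0]
contact_force: [-5.7, -9.5, 25.0]
gripper_width: 0.445
grasp_force: 94.8
```

```bash
python3 m.py b .104
```

```text
T s,t,z 0.3096 -0.3633 0.0333 0.44478917576797616 [-5.66277669 -9.51152203 24.99076026]
side blk 304 ((556.2429809570312, 22.808856964111328), (78.03939819335938, 41.988677978515625), 43.922080993652344) c s,t 0.4286 -0.3552 s [0.3914 0.4621] t [-0.3734 -0.335 ] ztop 0.1418
side shaft s0 [0.4267 0.4276 0.4282] zmax 0.1671
side plat z 0.1041
top blk 290 ((554.5391845703125, 18.267257690429688), (69.25579833984375, 38.6373405456543), 43.21044921875) c s,t 0.4243 -0.3575 s [0.3896 0.4574] t [-0.3767 -0.3384] ztop 0.1439
top shaft s0 [0.4244 0.4258 0.4262] zmax 0.1687
top plat z 0.1051
```

The 25 N vertical force suggests the gripper body is meeting the rising platform edge. I'll back off outwards, go a little higher, and use smaller strokes.

Request:
{"api": "servo_tool", "payload": {"deltas": [[[65,0,0,0,0],[65,0,0,0,0],[65,-0.0035,-0.0031,0.002,0],[65,0,0,0.001,8],[65,0,0,0,8],[65,0,0,0,8],[65,0,0,0,8],[65,0,0,0,0]]]}}

```text
time: 29.9
tool_pos: [0.4687, -0.067, 0.0356]
tool_rot: [-0.0, 0.889, 0.459, -0.0]
contact_force: [0.6, -0.0, -0.1]
gripper_width: 0.648
grasp_force: 0.0
```

Request:
{"api": "servo_tool", "payload": {"deltas": [[[0,0,0,0,0],[0,0,0,0,0],[0,0,0,0,0],[0,0,0,0,-6],[0,0,0,0,-6],[0,0,0,0,-6],[0,0,0,0,-6],[0,0,0,0,0]]]}}

```text
time: 30.7
tool_pos: [0.4692, -0.0658, 0.0363]
tool_rot: [-0.001, 0.964, 0.264, -0.0]
contact_force: [0.2, 3.0, 5.8]
gripper_width: 0.441
grasp_force: 73.0
```

```bash
python3 m.py c .106
```

```text
T s,t,z 0.3046 -0.3628 0.0363 0.4412872793315435 [0.1867229  3.02502365 5.75022737]
side blk 298 ((555.8200073242188, 22.305946350097656), (72.13725280761719, 42.24962615966797), 42.69647979736328) c s,t 0.428 -0.3553 s [0.3926 0.4621] t [-0.3742 -0.3344] ztop 0.1438
side shaft s0 [0.427  0.429  0.4316] zmax 0.1679
side plat z 0.1055
top blk 297 ((554.2803955078125, 18.362937927246094), (69.71659088134766, 38.994441986083984), 44.25759506225586) c s,t 0.4242 -0.3572 s [0.3894 0.4579] t [-0.3769 -0.3385] ztop 0.1457
top shaft s0 [0.4255 0.4261 0.4275] zmax 0.1696
top plat z 0.1068
```

```bash
cat > d.py <<'E'
from m import *
def dd(tag,live=True):
    for c in("top","side"):
        r=dict(np.load(c+"7.npz"));f=grab_frame(c) if live else dict(np.load(f"{c}{tag}.npz"))
        if live: np.savez(f"{c}{tag}.npz",**f)
        X=cloud(r);Y=cloud(f);S=X[...,:2]@d;Q=X[...,:2]@n;o=[]
        for nm,m in(("shaft-near",(abs(Q+.3575)<.012)&(S>.43)&(S<.47)&(X[...,2]>.155)&(X[...,2]<.18)),
                 ("crest",(abs(Q+.3575)<.005)&(S>.429)&(S<.450)&(X[...,2]>.155)&(X[...,2]<.18)),
                 ("plat",(abs(Q+.36)<.046)&(abs(Q+.36)>.026)&(S>.385)&(S<.46)&(abs(X[...,2]-.0855)<.004))):
            D=Y[m][:,2]-X[m][:,2];D=D[abs(D)<.06];o.append("%s n%d dz %.2f mm z %.2f"%(nm,len(D),1000*np.median(D),1000*np.median(Y[m][:,2])))
        print(tag,c,o)
if __name__=="__main__":
    for t in sys.argv[1:]: dd(t,False)
E
python3 d.py 7 a b c
```

```text
7 top ['shaft-near n134 dz 0.00 mm z 163.89', 'crest n36 dz 0.00 mm z 166.47', 'plat n355 dz 0.00 mm z 85.71']
7 side ['shaft-near n102 dz 0.00 mm z 162.40', 'crest n28 dz 0.00 mm z 165.04', 'plat n153 dz 0.00 mm z 84.92']
a top ['shaft-near n133 dz -0.42 mm z 163.24', 'crest n35 dz 0.07 mm z 166.98', 'plat n290 dz 13.10 mm z 99.55']
a side ['shaft-near n101 dz -0.03 mm z 162.57', 'crest n28 dz 1.16 mm z 165.43', 'plat n153 dz 12.22 mm z 97.23']
b top ['shaft-near n134 dz -0.05 mm z 163.70', 'crest n35 dz -0.35 mm z 166.42', 'plat n293 dz 19.58 mm z 106.02']
b side ['shaft-near n101 dz 0.32 mm z 162.92', 'crest n28 dz 0.27 mm z 165.16', 'plat n149 dz 17.27 mm z 102.30']
c top ['shaft-near n134 dz -0.09 mm z 162.97', 'crest n36 dz -0.79 mm z 165.57', 'plat n304 dz 21.08 mm z 107.53']
c side ['shaft-near n100 dz 0.26 mm z 162.81', 'crest n28 dz 0.39 mm z 165.00', 'plat n147 dz 18.22 mm z 103.57']
```

Request:
{"api": "servo_tool", "payload": {"deltas": [[[65,0,0,0,0],[65,0,0,0,0],[65,0,0,0,8],[65,0,0,0,8],[65,0,0,0,8],[65,0,0,0,0],[65,0,0,0,0],[0,0,0,0,0]]]}}

```text
time: 31.6
tool_pos: [0.4695, -0.0672, 0.0358]
tool_rot: [0.001, 0.889, 0.458, 0.0]
contact_force: [8.6, -6.0, 2.9]
gripper_width: 0.491
grasp_force: 7.3
```

Request:
{"api": "servo_tool", "payload": {"deltas": [[[0,0,0,0,0],[0,0,0,0,0],[0,0,0,0,-6],[0,0,0,0,-6],[0,0,0,0,-4],[0,0,0,0,0],[0,0,0,0,0],[0,0,0,0,0]]]}}

```text
time: 32.4
tool_pos: [0.4697, -0.0663, 0.0363]
tool_rot: [-0.001, 0.944, 0.331, 0.001]
contact_force: [2.9, 1.4, 3.7]
gripper_width: 0.436
grasp_force: 65.1
```

```bash
python3 -c "
from d import *
dd('e')"
```

```text
e top ['shaft-near n133 dz 0.70 mm z 164.69', 'crest n36 dz 0.91 mm z 167.27', 'plat n300 dz 22.59 mm z 108.61']
e side ['shaft-near n102 dz 1.17 mm z 163.20', 'crest n28 dz 1.24 mm z 165.99', 'plat n146 dz 19.36 mm z 104.44']
```

All four readings show the shaft about 1 mm up, so the groove is touching. I release and withdraw.

Request:
{"api": "servo_tool", "payload": {"deltas": [[[70,0,0,0,0],[70,0,0,0,0],[70,0,0,0,0],[70,-0.004,-0.0036,0.01,0],[70,-0.008,-0.007,0.02,0],[70,-0.015,-0.0135,0.03,0],[70,-0.02,-0.018,0.04,0],[70,-0.02,-0.018,0.04,0]]]}}

```text
time: 33.3
tool_pos: [0.4007, -0.1275, 0.1774]
tool_rot: [-0.0, 0.944, 0.331, -0.0]
contact_force: [0.2, -0.7, -0.1]
gripper_width: 0.7
grasp_force: 0.0
```

Request:
{"api": "servo_tool", "payload": {"deltas": [[[70,-0.02,-0.018,0,0],[70,-0.02,-0.018,0,0],[70,0,-0.02,0,0],[70,0,0,0,0],[70,0,0,0,0],[70,0,0,0,0],[70,0,0,0,0],[70,0,0,0,0]]]}}

```text
time: 34.1
tool_pos: [0.3624, -0.1825, 0.1758]
tool_rot: [-0.0, 0.943, 0.331, -0.0]
contact_force: [-0.2, -0.2, 0.8]
gripper_width: 0.697
grasp_force: 0.0
```

```bash
python3 -c "
from d import *
dd('f');dd('g');meas('h',.1075)
f=dict(np.load('topf.npz'));g=dict(np.load('sidef.npz'))
a=cv2.resize(f['pixels'][130:220,225:315],(400,400),interpolation=2);b=cv2.resize(g['pixels'][160:240,200:280],(400,400),interpolation=2)
cv2.imwrite('pics/pf.png',np.hstack([a,b])[...,::-1])"
```

```text
f top ['shaft-near n134 dz 1.34 mm z 164.80', 'crest n36 dz 1.08 mm z 167.24', 'plat n350 dz 22.35 mm z 108.10']
f side ['shaft-near n102 dz 1.07 mm z 163.46', 'crest n28 dz 1.14 mm z 165.80', 'plat n146 dz 19.66 mm z 104.09']
g top ['shaft-near n133 dz 1.09 mm z 164.75', 'crest n36 dz 0.96 mm z 167.93', 'plat n344 dz 22.17 mm z 108.13']
g side ['shaft-near n102 dz 1.05 mm z 163.42', 'crest n28 dz 1.36 mm z 166.12', 'plat n145 dz 19.42 mm z 104.45']
T s,t,z 0.147 -0.3783 0.1759 0.6975175808532132 [0.02306339 0.05626589 0.39503212]
side blk 307 ((550.603515625, 25.967025756835938), (77.16241455078125, 42.219642639160156), 55.26946258544922) c s,t 0.4266 -0.3491 s [0.3919 0.4622] t [-0.3748 -0.3343] ztop 0.1452
side shaft s0 [0.4278 0.4291 0.4339] zmax 0.1682
side plat z 0.1068
top blk 300 ((554.3162841796875, 17.558670043945312), (69.59928894042969, 39.204315185546875), 42.31003952026367) c s,t 0.4237 -0.3579 s [0.3897 0.4571] t [-0.3768 -0.3383] ztop 0.1466
top shaft s0 [0.4249 0.4257 0.4286] zmax 0.171
top plat z 0.1081
```

View pics/pf.png

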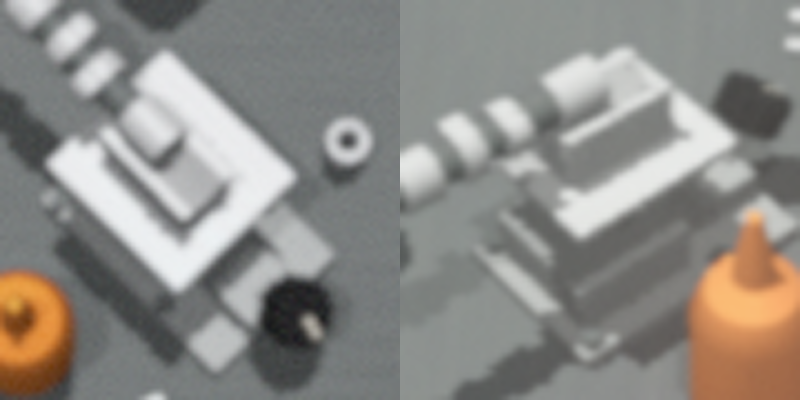

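The shaft rests in the groove, at (150,130) in the left panel. It is lifted about 1.1 mm, the block is centred under the tip, and the gripper is clear.

```bash
python3 -c "
from plant import manip
print(manip.job_done())"
```

```text
the job is handed in; nothing more can be done
None
```

I set the larger V-block on the jack platform, groove up and centred under the shaft tip, then raised the platform until the groove touched the shaft. The shaft is lifted about 1 mm, the gripper is clear, and the job was handed in at about 34 s; no verdict was returned.

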